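Close up the yarn winder's gear unit: wheel on, cover held for the screws

TASK

Put the yarn winder's gear unit back together: slide the gear wheel onto the square shaft until it is fully home and let go of it, then pick up the cover plate by its grip block and hold it level about 10 mm above the tops of the three posts, not touching them, with each of its three holes lined up over the threaded hole of its post so that the whole thread can be seen through it and I can start the screws. Finish while still holding the plate there, in the air and still. Leave the yarn cone, pencil cup, screwdriver and pick glass where they are.

Things in the scene. Friction and masses are not known exactly. Their poses are not given: they have to be found in the camera images.
- shaft_top (a point): Top centre of the upright square steel shaft in the middle of the gear unit's base. 12 mm square, it rises 29 mm above the base's top face (its top at z = 49 mm); the last 3 mm are stepped in to 9 mm square as a lead-in. x, y square to its flats (the angle matters only modulo 90 degrees), z up. It turns stiffly (0.06 N m) about its axis and stays where it is left.
- wheel_mid (a point): Gear wheel, loose, flat on the desk left or right of the gear unit, hub up, about 90 g: toothed disc 67 mm across, 9 mm thick, with a square hub 26 x 26 mm above it, 36 mm high in all; 14 mm square through bore, parallel to the hub. Point: on the axis, 18 mm above the underside; x, y square to the hub's faces. Fully home, its underside is on the base's top face and this point at z = 38 mm.
- frame: Grey base of the gear unit, 172 x 142 x 20 mm, fixed to the desk. Origin: centre of its underside, right below the shaft; x along the 172 mm side towards the single post, z up. Three aluminium posts, 18 mm square, 42 mm tall, stand on it at (62, 0), (-50, 48), (-50, -48) mm, tops at z = 62 mm, each with a 6 mm threaded hole in its top.
- post0 (a point): Centre of the threaded hole's mouth at the top of the single post at the +x end of the base (62, 0 mm); axes as the base.
- post1 (a point): Centre of the threaded hole's mouth at the top of the post at (-50, 48) mm on the base; axes as the base.
- post2 (a point): Centre of the threaded hole's mouth at the top of the post at (-50, -48) mm on the base; axes as the base.
- cover_grip (a point): Cover, loose, flat on the desk on the other side from the wheel, about 250 g: aluminium plate 156 x 128 x 5 mm; on its middle, where it balances, a black grip block 50 long (x) x 14 wide (y) x 30 mm tall. Point: the block's centre, 20 mm above the plate's underside. x along the 156 mm side to the single hole (hole0), which starts pointing roughly away from the robot; z up.
- hole0 (a point): Centre, at the plate's underside, of the cover's single 14 mm hole at plate (62, 0) mm; it belongs over post0. Axes as the plate.
- hole1 (a point): Centre, at the plate's underside, of the cover's 14 mm hole at plate (-50, 48) mm; it belongs over post1.
- hole2 (a point): Centre, at the plate's underside, of the cover's 14 mm hole at plate (-50, -48) mm; it belongs over post2.
- yarn_cone: Bystander: upright cone of beige yarn, 110 mm across and 170 mm tall, far out on the left of the desk; origin at the centre of its underside.
- pencil_cup: Bystander: empty steel cup, 72 mm across, 95 mm tall, far out on the right; origin at the centre of its underside.
- screwdriver: Bystander: screwdriver lying on the desk beyond the gear unit, roughly along y.
- pick_glass: Bystander: small folding brass magnifier on a stand, 36 x 36 x 48 mm, beyond the gear unit; origin at the centre of its underside.
Not all that is in view belongs to the job. What is meant by the frame is not black, brown or purple, and is the larger of those in its own colour.

How it is judged:
By the outcome, as a careful person would: the job done as asked, in the order asked, and still so for the second after the job is handed in, while the arm keeps its last pose, push and grip.
It also fails if it takes over 58 s, if anything falls off the work surface, if the arm or the gripper's body presses on something with over 40 N, if the wrist force passes 120 N, or if a joint passes its speed limit or range.

ROBOT

A 6-joint arm with a two-finger parallel gripper is mounted at the origin on the work surface. World frame = base frame: x ahead of the robot, y to its left, z up, the work surface at z = 0. Lengths are in m, angles in rad, forces in N, time in s.
With the tool pointing down it reaches from about 0.275 to 0.85 m from the base axis. Payload 19 kg.
Tool frame: the origin (TCP) lies on the centre line of the jaws, within the pads' length; the fingertips stand 11 mm ahead of it and the grasp point (between the pads) lies 8 mm behind it; z points along the fingers, y is the line along which they close (so a half turn about z gives the same grasp; the last joint's range is limited). The gripper opens to 85 mm and grips with 20 to 120 N. Pads are 22 mm wide; open, the fingers measure 114 mm over their backs; the gripper's body (76 mm by 85 mm) begins 54 mm behind the grasp point. The pads swing forward as they close: fully open they stand 13 mm farther back than shut.
Start: joints at [-1.431, 0.15, 1.437, -0, 1.554, -0.134], TCP at [0.155, -0.554, 0.242] pointing down, gripper open.
Joint ranges: [-2.8, 2.8], [-0.68, 2.1], [0.12, 2.68], [-1.39, 4.53], [0.16, 2.79], [-2.81, 2.81]. Speed limits (rad/s): [1.89, 1.89, 2.22, 3.01, 3.01, 3.01].

INTERFACE

Orientations are given as a rotation vector (axis times angle).
In Python, from workcell import robot gives the robot as it stands.
- The arm moves only by the tool send_rows, never from a script. Its argument "series" is a list of rows, each a list of 7 numbers: the turn, a rotation vector about the world's x, y, z in degrees, then the shift along the world's x, y, z in mm, then the closure in counts, from 0 (fully open) to 255 (shut). A call has 1 to 12 rows; each row shifts and turns the commanded pose from where the row before left it; what a row does not reach is not made up. A row lasts 1/12 s, in which the tool goes at most 41.7 mm and 7.16 degrees, less where a joint would pass 70% of its speed; a pose out of reach is approached as far as the arm can. A call with a gripper value outside its range is refused whole. The fingers move at their own pace and stop on an object; the grip force is fixed at half the most. Time passes only in rows, so rows that do not move let the fingers close. It gives the time, the measured TCP pose, the force, the opening and the grip force at its end, in the units of the state.
- robot.read_state(): the state, without advancing time (a new reading comes with each control period).
- robot.camera(name): name is "side" or "top"; returns a dict with "frame" (384x512x3 uint8, red, green, blue), "range_z" (384x512 float32, m along the optical axis (not along the pixel's ray), 0 where there is no reading), "fx", "fy", "cx", "cy" (pixels), "cam_to_world" (4x4, takes a point from camera to world coordinates). Camera axes: x right, y down, z forward; pixel columns grow to the right and rows downward; lengths in m; the calibration is good to about 2 mm. A picture is of the moment at which its call begins.
- robot.sign_off(): hands the job in; it is judged then, once.
The state is a dict: "time_s": time; "joint_pos": joint angles; "joint_velocities": joint speeds; "effort": joint torques, N m; "ee_pos": TCP position; "tool_rot": TCP orientation; "force": force on the tool from outside, world axes, zero at the start; "ft_torque": the same for the moment, N m; "grip_width": opening from 0.0 (shut) to 1.0 (fully open); "grasp_force": force on a finger pad.
Only numpy, scipy, OpenCV 4.12 (cv2) and the standard library are available. Lean on these libraries where they do the work, as an engineer would, in place of code of your own. Each camera call takes 0.05 s, during which the arm holds its last target. There are 200 camera calls.

## Working session

There is one attempt and no reset: what is moved stays moved. The work goes in short steps, Python scripts to look and compute and a tool call to move; the robot and the scene stay as the last step left them, time stands still between calls to the robot, and variables do not carry over. Pictures are saved under pics/ and viewed, at most 10 in all, crops included, and the job is handed in when it is done.

Besides the shell and the picture viewer there is one more tool, called as name(argument=value, ...) on one line, values as JSON. send_rows: Moves the arm, as the interface text tells. Its arguments: {"type":"object","properties":{"series":{"type":"array","items":{"type":"array","items":{"type":"number"}}}},"required":["series"]}

```bash
mkdir -p pics; python3 - <<'E'
from workcell import robot
import cv2,numpy as np
for n in ("top","side"):
    c=robot.camera(n); cv2.imwrite(f"pics/{n}0.png",c["frame"][:,:,::-1]); np.savez(f"{n}0.npz",**c)
    print(n,c["fx"],c["cx"],c["cy"],np.round(c["cam_to_world"],3).tolist())
s=robot.read_state();print(s)
E
```

```text
top 443.501022272182 259.8536691828217 186.76671669440455 [[0.023, -0.996, 0.082, 0.443], [-1.0, -0.023, 0.002, -0.013], [0.0, -0.082, -0.997, 1.452], [0.0, 0.0, 0.0, 1.0]]
side 397.78664744316654 261.7477681765601 198.45868240736277 [[-0.97, -0.161, 0.185, 0.339], [-0.245, 0.678, -0.693, 0.813], [-0.014, -0.717, -0.697, 0.902], [0.0, 0.0, 0.0, 1.0]]
{'time_s': 0.1, 'joint_pos': array([-1.43099366e+00,  1.50933704e-01,  1.43795180e+00, -4.22353283e-06,
        1.55381839e+00, -1.34024259e-01]), 'joint_velocities': array([ 0.00078823, -0.00038841, -0.00251509, -0.00064364,  0.00089824,
        0.00022476]), 'effort': array([ 3.93934039e-03, -7.14373541e+01, -5.71795607e+01, -1.09150940e-04,
        7.11808854e-03,  7.18081083e-05]), 'ee_pos': array([ 0.15542635, -0.55337297,  0.24174469]), 'tool_rot': array([-3.11109274e+00, -4.28632226e-01,  1.16723201e-05]), 'force': array([0.68379373, 0.2848723 , 0.30731985]), 'ft_torque': array([ 0.02443345, -0.01101403,  0.00261278]), 'grasp_force': 0.0, 'grip_width': 1.0022707307625385}
```

View pics/top0.png

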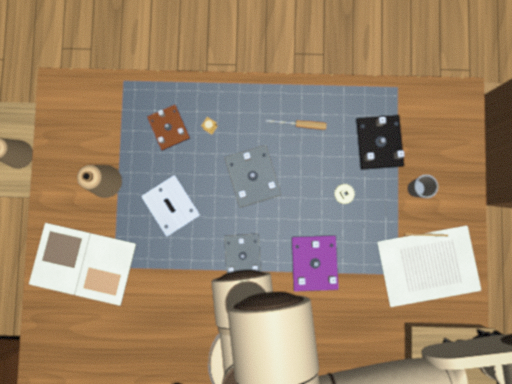

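View pics/side0.png

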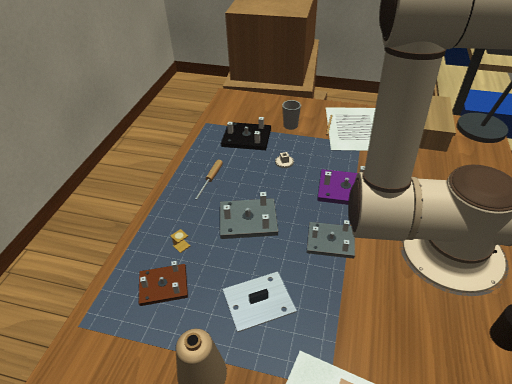

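The top view shows the target frame (larger grey) at about px (252,176), the wheel at (344,193) and the cover at (170,205), with its block at (169,206). The small grey unit at (242,252) and the black, brown and purple ones are decoys. Next I'll zoom in.

```bash
cat > h.py <<'E'
import numpy as np,cv2
from workcell import robot
def ray(c,uv,z):
    uv=np.atleast_2d(np.asarray(uv,float)); T=c["cam_to_world"]
    d=np.c_[(uv[:,0]-c["cx"])/c["fx"],(uv[:,1]-c["cy"])/c["fy"],np.ones(len(uv))]@T[:3,:3].T
    o=T[:3,3]; return o+d*((z-o[2])/d[:,2])[:,None]
def proj(c,p):
    T=c["cam_to_world"]; q=(np.atleast_2d(p)-T[:3,3])@T[:3,:3]
    return np.c_[q[:,0]/q[:,2]*c["fx"]+c["cx"],q[:,1]/q[:,2]*c["fy"]+c["cy"]]
def crop(c,u,v,w,h,k): # k x zoom, centred
    f=c["frame"][v-h//2:v+h//2,u-w//2:u+w//2,::-1]
    return cv2.resize(f,None,fx=k,fy=k,interpolation=cv2.INTER_NEAREST)
def blobs(c,mask,roi,amin=4):
    u0,v0,u1,v1=roi; m=np.zeros(mask.shape,np.uint8); m[v0:v1,u0:u1]=mask[v0:v1,u0:u1]
    n,l,s,ce=cv2.connectedComponentsWithStats(m)
    return [(int(s[i,4]),ce[i]) for i in range(1,n) if s[i,4]>=amin]
E
python3 - <<'E'
from h import *
t=dict(np.load("top0.npz"));s=dict(np.load("side0.npz"))
a=np.hstack([crop(t,252,176,64,72,4),crop(t,344,193,64,72,4),crop(t,170,205,64,72,4)])
b=np.hstack([crop(s,248,216,80,72,4),crop(s,285,160,40,72,4),crop(s,259,300,72,72,4)])
cv2.imwrite("pics/z1.png",np.vstack([a,b[:, :768]]))
g=t["frame"].astype(int);hsv=cv2.cvtColor(t["frame"],cv2.COLOR_RGB2HSV)
# posts
wh=((g.min(2)>150)).astype(np.uint8)
for nm,roi,z in (("posts",(215,140,290,215),.062),("wheel",(320,170,370,220),.009)):
    for n,ce in blobs(t,wh,roi): print(nm,n,ce.round(2),ray(t,ce,z)[0].round(4))
bl=(g.max(2)<60).astype(np.uint8)
for n,ce in blobs(t,bl,(140,170,205,240)): print("dark",n,ce.round(2),ray(t,ce,.035)[0].round(4),ray(t,ce,.005)[0].round(4))
m=np.zeros_like(wh);m[170:240,135:205]=(g.min(2)>140)[170:240,135:205]
ct=max(cv2.findContours(m,0,2)[0],key=cv2.contourArea)
w=ray(t,ct[:,0],.005)[:,:2].astype(np.float32);print("plate",cv2.minAreaRect(w))
print(g[150,240],g[176,240],g[176,225])
E
```

```text
posts 49 [246.47 155.31] [0.6562 0.0343 0.062 ]
posts 8 [252.12 174.88] [0.5944 0.0148 0.062 ]
posts 50 [271.48 184.64] [ 0.565  -0.0468  0.062 ]
posts 52 [241.85 193.46] [0.535  0.0456 0.062 ]
wheel 354 [344.17 193.53] [ 0.5461 -0.2856  0.009 ]
wheel 4 [321.25 192.5 ] [ 0.5477 -0.2109  0.009 ]
dark 31 [169.23 204.94] [0.4946 0.2777 0.035 ] [0.4957 0.2839 0.005 ]
plate ((0.4952891767024994, 0.2795552611351013), (0.1628274917602539, 0.13621126115322113), 34.21418762207031)
[121 134 147] [127 142 146] [126 137 148]
```

View pics/z1.png

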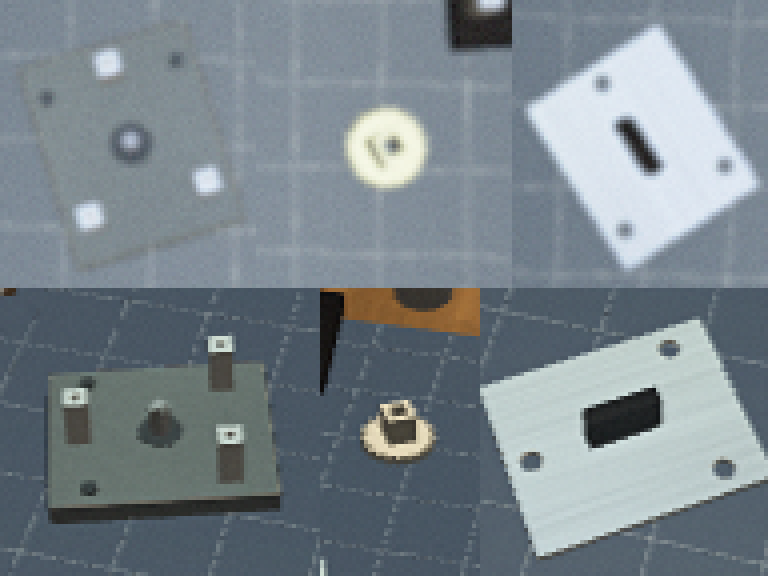

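The side crop shows the hub and bore clearly, with the shaft dark grey in a collar. The cover's single hole is at top px ~(160,189). I'll do the fits now: frame pose, cover pose, hub and shaft yaw.

```bash
python3 - <<'E'
from h import *
t=dict(np.load("top0.npz"));s=dict(np.load("side0.npz"))
def fit(P,Q): # rigid 2D: Q=R P + t
    a=P-P.mean(0);b=Q-Q.mean(0);th=np.arctan2((a[:,0]*b[:,1]-a[:,1]*b[:,0]).sum(),(a*b).sum())
    R=np.array([[np.cos(th),-np.sin(th)],[np.sin(th),np.cos(th)]]);tr=Q.mean(0)-R@P.mean(0)
    return np.degrees(th).round(2),tr.round(4),np.linalg.norm(P@R.T+tr-Q,axis=1).round(4)
M=np.array([[62,0],[-50,48],[-50,-48]])/1000
gt=t["frame"].astype(int);gs=s["frame"].astype(int)
Q=ray(t,[[246.47,155.31],[241.85,193.46],[271.48,184.64]],.062)[:,:2];print("top frame",fit(M,Q))
bs=blobs(s,((gs.min(2)>140)).astype(np.uint8),(215,185,285,245));print([(n,c.round(1)) for n,c in bs])
# side: refine per predicted post location using blob nearest
pr=proj(s,np.c_[Q,[.062]*3]);c3=np.array([min(bs,key=lambda b:np.linalg.norm(b[1]-p)if b[0]>8 else 99)[1] for p in pr])
print(pr.round(1).tolist(),c3.round(1).tolist());print("side frame",fit(M,ray(s,c3,.062)[:,:2]))
# cover holes
for nm,c,g,roi,gu in (("top",t,gt,(135,170,205,240),[[160.5,189.5],[166,226.5],[191,210.3]]),("side",s,gs,(220,265,300,335),[[306-0,0]])):
    gray=g.min(2).astype(np.uint8)
    m=(gray<(165 if nm=="top" else 130)).astype(np.uint8)
    pts=[(n,ce.round(2)) for n,ce in blobs(c,m,roi,3) if n<200];print(nm,pts)
    q=proj(c,np.c_[np.array([[.4953,.2796]]),[[.02]]]);print(q)
def dz(c,ctr,r,z0,z1):
    u,v=ctr;vv,uu=np.mgrid[v-30:v+30,u-30:u+30];Z=c["range_z"][vv,uu].astype(float)
    P=np.stack([(uu-c["cx"])/c["fx"]*Z,(vv-c["cy"])/c["fy"]*Z,Z],-1).reshape(-1,3)@c["cam_to_world"][:3,:3].T+c["cam_to_world"][:3,3]
    return P[(P[:,2]>z0)&(P[:,2]<z1)]
for nm,c,ct in(("t",t,(344,193)),("s",s,(285,160))):
    P=dz(c,ct,30,.029,.06);print(nm,"hub",len(P),P.mean(0).round(4),cv2.minAreaRect(P[:,:2].astype(np.float32)))
cv2.imwrite("pics/z2.png",np.hstack([cv2.resize(crop(s,285,158,20,24,1),None,fx=16,fy=16,interpolation=cv2.INTER_CUBIC),cv2.resize(crop(s,248,213,20,24,1),None,fx=16,fy=16,interpolation=cv2.INTER_CUBIC)]))
E
```

```text
top frame (np.float64(18.09), array([0.5974, 0.015 ]), array([0.0002, 0.0006, 0.0006]))
[(22, array([262.5, 193.5])), (22, array([226.5, 206.5])), (4, array([247. , 208.5])), (31, array([265. , 215.9]))]
[[226.2, 206.3], [264.9, 215.9], [262.6, 192.9]] [[226.5, 206.5], [265.0, 215.9], [262.5, 193.5]]
side frame (np.float64(18.12), array([0.5969, 0.0159]), array([0.0007, 0.0005, 0.0009]))
top [(9, array([160.11, 189.33])), (89, array([169.2 , 205.09])), (8, array([190.88, 209.88])), (10, array([165.8, 226. ]))]
[[169.59305766 204.89573369]]
side [(17, array([269.88, 278.59])), (20, array([235.15, 306.85])), (21, array([283.62, 308.76]))]
[[258.16928796 294.8691807 ]]
t hub 52 [ 0.5488 -0.2851  0.0362] ((0.5790504217147827, -0.31157755851745605), (0.03002163954079151, 0.11404091119766235), 48.35437774658203)
s hub 84 [ 0.6002 -0.3131  0.0388] ((0.601848840713501, -0.31785663962364197), (0.032394323498010635, 0.16102388501167297), 56.1826171875)
```

View pics/z2.png

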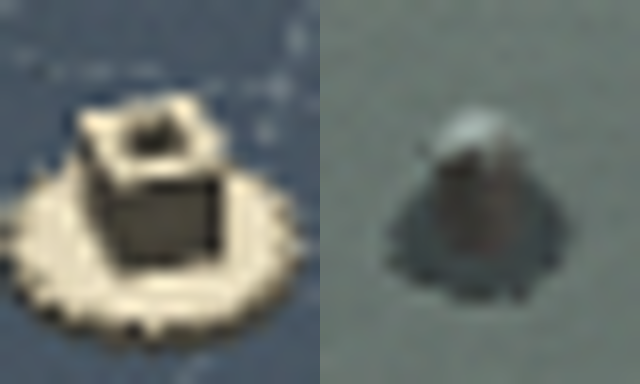

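The zoom shows the hub's top corners at about (80,115), (190,97), (222,170), (112,190) in the crop. The shaft shows two roughly equal faces, meeting in an edge near crop column 480.

```bash
python3 - <<'E'
from h import *
t=dict(np.load("top0.npz"));s=dict(np.load("side0.npz"))
k=lambda p:np.array([275,146])+(np.array(p,float)+.5)/16-.5
Q=ray(s,k([[80,115],[190,97],[222,170],[112,190]]),.036)[:,:2]
print(Q.round(4).tolist(),"hubc",Q.mean(0).round(4),"edges deg",[np.degrees(np.arctan2(*(Q[(i+1)%4]-Q[i])[::-1])).round(1)%90 for i in range(4)],[np.linalg.norm(Q[(i+1)%4]-Q[i]).round(4) for i in range(4)])
print("disc from side", ray(s,k([[150,240]]),.009)[0].round(4))
b=np.array([[238,203]]);k2=lambda p:np.array([238,201])+(np.array(p,float)-[320,0]+.5)/16-.5
for nm,z,p in(("top",.049,[475,130]),("L",.046,[440,155]),("R",.046,[522,150]),("F",.046,[482,165])):print(nm,ray(s,k2([p]),z)[0].round(4))
for nm,c,H in(("top",t,[[160.11,189.33],[165.8,226],[190.88,209.88]]),("side",s,[[235.15,306.85],[283.62,308.76],[269.88,278.59]])):
    Q=ray(c,H,.004)[:,:2];m=(Q[1]+Q[2])/2;d=Q[0]-m;print(nm,"cover yaw",np.degrees(np.arctan2(d[1],d[0])).round(1),"c",(m+d*50/112).round(4),"len",np.linalg.norm(d).round(4),np.linalg.norm(Q[1]-Q[2]).round(4))
# wheel disc ellipse: top
g=t["frame"].astype(int);m=((g[:,:,0]-g[:,:,2])>12).astype(np.uint8)*1
mm=np.zeros_like(m);mm[170:220,325:370]=m[170:220,325:370]
print("disc top",[(n,ray(t,c,.009)[0].round(4)) for n,c in blobs(t,mm,(325,170,370,220),50)])
E
```

```text
[[0.564, -0.2884], [0.5416, -0.3003], [0.5295, -0.2763], [0.5515, -0.2639]] hubc [ 0.5466 -0.2822] edges deg [np.float64(28.0), np.float64(26.700000000000003), np.float64(29.4), np.float64(27.0)] [np.float64(0.0253), np.float64(0.0269), np.float64(0.0252), np.float64(0.0275)]
disc from side [ 0.5461 -0.2819  0.009 ]
top [0.5967 0.0172 0.049 ]
L [0.6022 0.0222 0.046 ]
R [0.5876 0.0174 0.046 ]
F [0.5938 0.0229 0.046 ]
top cover yaw 34.6 c [0.4952 0.2809] len 0.1116 0.0964
side cover yaw 34.4 c [0.4945 0.2822] len 0.1128 0.0966
disc top [(287, array([ 0.5462, -0.2849,  0.009 ]))]
```

send_rows(series=[[0,0,1,32,22,-13,0],[0,0,1,32,22,-13,0],[0,0,1,32,22,-13,0],[0,0,1,32,22,-13,0],[0,0,1,32,22,-13,0],[0,0,1,32,22,-13,0],[0,0,1,32,22,-13,0],[0,0,1,32,22,-13,0],[0,0,1,32,22,-13,0],[0,0,1,32,22,-13,0],[0,0,1,32,22,-13,60],[0,0,1.3,32,22,-13,60]])

```text
time_s: 1.1
ee_pos: [0.5407, -0.288, 0.0854]
tool_rot: [-3.048, -0.761, 0.0]
force: [-0.6, -0.5, -0.1]
grip_width: 0.77
grasp_force: 0.0
```

send_rows(series=[[0,0,0,7.5,6,-10,60],[0,0,0,0,0,-26,60],[0,0,0,0,0,-26,60],[0,0,0,0,0,0,120],[0,0,0,0,0,0,180],[0,0,0,0,0,0,255],[0,0,0,0,0,0,255],[0,0,0,0,0,0,255],[0,0,0,0,0,0,255]])

```text
time_s: 1.85
ee_pos: [0.5475, -0.2843, 0.0261]
tool_rot: [3.047, 0.759, 0.003]
force: [-1.7, 0.3, 10.0]
grip_width: 0.291
grasp_force: 60.3
```

send_rows(series=[[0,0,0,0,0,2,70],[0,0,0,0,0,0,70],[0,0,7,0,0,0,70],[0,0,7,0,0,0,70],[0,0,7,0,0,0,70],[0,0,7,0,0,0,70],[0,0,7,0,0,0,70],[0,0,7,0,0,0,70],[0,0,7,0,0,0,70],[0,0,7,0,0,0,70],[0,0,7,0,0,0,70],[0,0,7,0,0,0,70]])

```text
time_s: 2.85
ee_pos: [0.547, -0.2837, 0.0266]
tool_rot: [2.054, 2.377, 0.0]
force: [0.5, 0.5, 0.2]
grip_width: 0.724
grasp_force: 0.0
```

send_rows(series=[[0,0,7,0,0,0,70],[0,0,7,0,0,0,70],[0,0,6,0,0,0,70],[0,0,0,0,0,0,120],[0,0,0,0,0,0,180],[0,0,0,0,0,0,255],[0,0,0,0,0,0,255],[0,0,0,0,0,0,255],[0,0,0,0,0,0,255]])

```text
time_s: 3.6
ee_pos: [0.5471, -0.2837, 0.0266]
tool_rot: [1.62, 2.691, -0.0]
force: [0.2, 0.3, 5.7]
grip_width: 0.289
grasp_force: 60.6
```

send_rows(series=[[0,0,0,0,0,20,255],[0,0,0,0,0,40,255],[0,0,0,0,0,35,255],[0,0,4,6,35,0,255],[0,0,4,6,35,0,255],[0,0,4,6,35,0,255],[0,0,4,6,35,0,255],[0,0,4,6,35,0,255],[0,0,5,6,35,0,255],[0,0,5,6,35,0,255],[0,0,5,6,35,0,255],[0,0,0,2,19.2,0,255]])

```text
time_s: 4.6
ee_pos: [0.597, 0.019, 0.1211]
tool_rot: [-0.724, -3.057, -0.001]
force: [0.8, -0.1, -0.9]
grip_width: 0.29
grasp_force: 59.8
```

send_rows(series=[[0,0,0,0,0,0,255],[0,0,0,0,0,0,255]])

```text
time_s: 4.77
ee_pos: [0.5968, 0.0167, 0.1209]
tool_rot: [-0.732, -3.054, 0.0]
force: [-0.5, -0.6, -0.5]
grip_width: 0.291
grasp_force: 59.8
```

```bash
python3 - <<'E'
from h import *
st=robot.read_state();print(st["ee_pos"],st["tool_rot"],st["force"])
s=robot.camera("side");np.savez("side1.npz",**s)
print(proj(s,[[.597,.0155,.049],[.597,.0155,.115]]))
cv2.imwrite("pics/z3.png",cv2.resize(crop(s,246,190,50,80,1),None,fx=7,fy=7,interpolation=cv2.INTER_CUBIC))
E
```

```text
[0.59678959 0.01669739 0.12094407] [-7.32313864e-01 -3.05443364e+00  4.41530443e-04] [-0.51254338 -0.59295646 -0.49677309]
[[247.25698365 208.25039536]
 [246.36410221 192.25956567]]
```

View pics/z3.png

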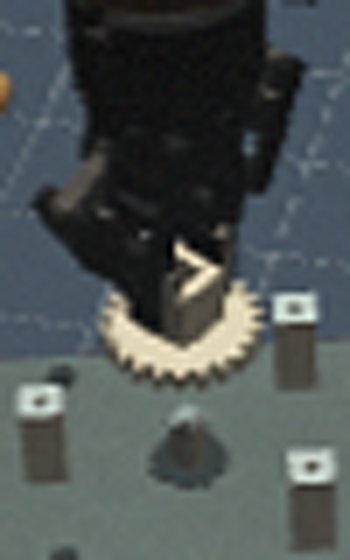

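send_rows(series=[[0,0,0,0,-0.7,-20,255],[0,0,0,0,0,-20,255],[0,0,0,0,0,-4,255],[0,0,0,0,0,-2,255],[0,0,0,0,0,-2,255],[0,0,0,0,0,0,255]])

```text
time_s: 5.32
ee_pos: [0.5971, 0.0139, 0.0744]
tool_rot: [0.736, 3.054, -0.0]
force: [-3.2, -0.4, 8.1]
grip_width: 0.292
grasp_force: 61.0
```

send_rows(series=[[0,0,0,0,0.7,0,255],[0,0,0,0,0.7,0,255],[0,0,0,0,0,0,255]])

```text
time_s: 5.57
ee_pos: [0.5971, 0.0156, 0.0738]
tool_rot: [0.736, 3.054, -0.0]
force: [-0.2, -1.8, 1.7]
grip_width: 0.292
grasp_force: 60.0
```

send_rows(series=[[0,0,0,0,0,-1.5,255],[0,0,0,0,0,-1.5,255],[0,0,0,0,0,0,255]])

```text
time_s: 5.82
ee_pos: [0.5974, 0.016, 0.0715]
tool_rot: [0.734, 3.053, 0.0]
force: [-3.7, -0.5, 16.1]
grip_width: 0.289
grasp_force: 62.0
```

send_rows(series=[[0,0,0,-0.7,0,0,255],[0,0,0,-0.5,0,0,255],[0,0,0,0,0,0,255]])

```text
time_s: 6.07
ee_pos: [0.5969, 0.016, 0.0717]
tool_rot: [0.734, 3.051, 0.001]
force: [2.0, -0.9, 11.8]
grip_width: 0.287
grasp_force: 61.5
```

send_rows(series=[[0,0,0,0.5,0.8,0,255],[0,0,0,0,0,0,255]])

```text
time_s: 6.23
ee_pos: [0.5971, 0.0165, 0.0715]
tool_rot: [0.734, 3.052, -0.0]
force: [1.3, -1.0, 7.0]
grip_width: 0.288
grasp_force: 61.0
```

send_rows(series=[[0,0,3,0,0,0,255],[0,0,3,0,0,0,255],[0,0,0,0,0,0,255]])

```text
time_s: 6.48
ee_pos: [0.5963, 0.017, 0.0702]
tool_rot: [-0.569, -3.089, -0.0]
force: [0.4, 1.8, 0.1]
grip_width: 0.29
grasp_force: 59.8
```

send_rows(series=[[0,0,-4,0,0,0,255],[0,0,-4,0,0,0,255],[0,0,-4,0,0,0,255],[0,0,0,0,0,0,255]])

```text
time_s: 6.82
ee_pos: [0.5964, 0.0175, 0.0701]
tool_rot: [-0.903, -3.009, -0.001]
force: [2.7, 5.1, -1.4]
grip_width: 0.292
grasp_force: 59.8
```

send_rows(series=[[0,0,3,0.3,0.5,0,255],[0,0,3,0,0.3,-1,255],[0,0,0,0,0,-1,255],[0,0,0,0,0,-1,255],[0,0,0,0,0,0,255]])

```text
time_s: 7.23
ee_pos: [0.5965, 0.0178, 0.067]
tool_rot: [-0.738, -3.053, 0.0]
force: [1.1, -0.1, -1.2]
grip_width: 0.287
grasp_force: 59.8
```

Free. Continue down.

send_rows(series=[[0,0,0,0,0,-2,255],[0,0,0,0,0,-2,255],[0,0,0,0,0,-2,255],[0,0,0,0,0,-2,255],[0,0,0,0,0,-2,255],[0,0,0,0,0,0,255]])

```text
time_s: 7.73
ee_pos: [0.5965, 0.0179, 0.0568]
tool_rot: [-0.734, -3.054, 0.0]
force: [1.4, -1.5, -2.7]
grip_width: 0.29
grasp_force: 59.8
```

send_rows(series=[[0,0,0,0,0,-2,255],[0,0,0,0,0,-2,255],[0,0,0,0,0,-2,255],[0,0,0,0,0,-2,255],[0,0,0,0,0,-1,255],[0,0,0,0,0,0,255]])

```text
time_s: 8.23
ee_pos: [0.5965, 0.0179, 0.048]
tool_rot: [-0.734, -3.054, 0.0]
force: [0.8, -1.6, -2.8]
grip_width: 0.286
grasp_force: 59.8
```

send_rows(series=[[0,0,0,0,0,-1,255],[0,0,0,0,0,-1,255],[0,0,0,0,0,0,255]])

```text
time_s: 8.48
ee_pos: [0.5966, 0.0179, 0.0467]
tool_rot: [0.734, 3.054, -0.0]
force: [-2.1, -1.5, 4.7]
grip_width: 0.286
grasp_force: 60.5
```

send_rows(series=[[0,0,0,0,0,0,100],[0,0,0,0,0,0,100],[0,0,0,0,0,0,100],[0,0,0,0,0,20,100],[0,0,0,0,0,35,100],[0,0,0,0,0,35,100],[0,0,7,-12,31,0,70],[0,0,7,-12,31,0,70],[0,0,7,-12,31,0,70],[0,0,7,-12,31,0,70],[0,0,7,-12,31,0,70],[0,0,7,-12,31,0,70]])

```text
time_s: 9.48
ee_pos: [0.5237, 0.2053, 0.1363]
tool_rot: [-0.419, 3.113, 0.0]
force: [-0.6, 0.3, -0.3]
grip_width: 0.723
grasp_force: 0.0
```

send_rows(series=[[0,0,7,-12,31,-15,70],[0,0,7,-12,31,-15,70],[0,0,6,-6,16,-15,70],[0,0,0,0,0,0,70],[0,0,0,0,0,0,70]])

```text
time_s: 9.9
ee_pos: [0.4938, 0.2826, 0.0906]
tool_rot: [0.945, -2.994, 0.0]
force: [-0.7, -1.0, 0.5]
grip_width: 0.723
grasp_force: 0.0
```

```bash
python3 - <<'E'
from h import *
st=robot.read_state();print(st["ee_pos"],st["tool_rot"])
s=robot.camera("side");t=robot.camera("top");np.savez("side2.npz",**s);np.savez("top2.npz",**t)
cv2.imwrite("pics/z4.png",np.hstack([crop(s,250,250,100,140,4),crop(t,252,176,64,140,4)]))
E
```

```text
[0.49377146 0.28258379 0.09055674] [ 9.45463061e-01 -2.99440185e+00  3.22722307e-04]
```

View pics/z4.png

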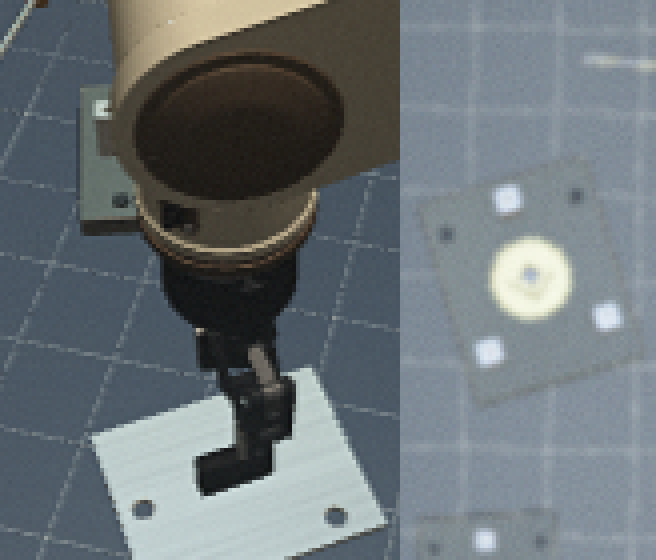

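The top crop shows the wheel seated on the shaft, with its bore over the shaft top at crop (530,273). The side crop shows the gripper above the cover's block. Next I'll go down and grip.

send_rows(series=[[0,0,-0.5,1.2,-1,-20,70],[0,0,0,0,0,-25,70],[0,0,0,0,0,-20,70],[0,0,0,0,0,-4.5,70],[0,0,0,0,0,0,120],[0,0,0,0,0,0,180],[0,0,0,0,0,0,255],[0,0,0,0,0,0,255],[0,0,0,0,0,0,255],[0,0,0,0,0,0,255]])

```text
time_s: 10.83
ee_pos: [0.4966, 0.2812, 0.0234]
tool_rot: [-0.93, 2.998, -0.0]
force: [0.0, -1.9, 8.3]
grip_width: 0.151
grasp_force: 59.8
```

send_rows(series=[[0,0,0,0,0,10,255],[0,0,0,0,0,25,255],[0,0,0,0,0,30,255],[0,0,0,0,0,25,255],[0,0,-2,10,-26,10,255],[0,0,-2,10,-26,0,255],[0,0,-2,10,-26,0,255],[0,0,-2,10,-26,0,255],[0,0,-2,10,-26,0,255],[0,0,-2,10,-26,0,255],[0,0,-2,10,-26,0,255],[0,0,-2.4,10,-26,0,255]])

```text
time_s: 11.83
ee_pos: [0.5761, 0.0716, 0.123]
tool_rot: [-0.491, 3.102, -0.0]
force: [1.2, 0.0, -2.4]
grip_width: 0.151
grasp_force: 58.8
```

send_rows(series=[[0,0,0,10,-26,0,255],[0,0,0,10,-26,0,255],[0,0,0,0,-5,0,255],[0,0,0,0,0,0,255],[0,0,0,0,0,0,255]])

```text
time_s: 12.25
ee_pos: [0.5956, 0.0162, 0.1223]
tool_rot: [-0.493, 3.102, 0.0]
force: [-0.5, -0.4, -2.9]
grip_width: 0.15
grasp_force: 59.0
```

```bash
python3 - <<'E'
from h import *
st=robot.read_state();print(st["ee_pos"],st["tool_rot"],st["force"],st["ft_torque"])
s=robot.camera("side");t=robot.camera("top");np.savez("side3.npz",**s);np.savez("top3.npz",**t)
cv2.imwrite("pics/z5.png",np.hstack([crop(s,246,195,100,120,4),crop(t,252,176,80,120,4)]))
E
```

```text
[0.59555111 0.01616592 0.12234528] [-4.92791812e-01  3.10246072e+00  2.42948199e-04] [-0.49975584 -0.41736809 -2.92871198] [-0.0290574   0.00891902 -0.02310734]
```

View pics/z5.png

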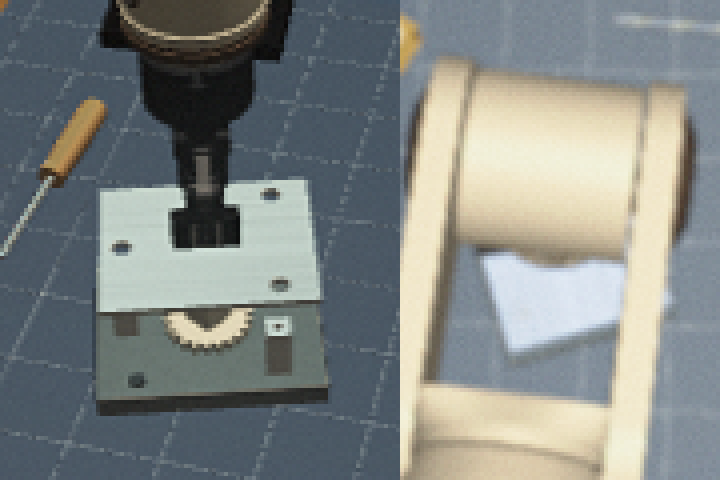

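The side crop shows the plate held level over the unit, with holes at crop (121,247), (280,284) and (270,194). I'll measure offsets from the posts in this same camera, and check tilt from depth.

```bash
cat > m.py <<'E'
from h import *
import sys
def meas(s,zu):
    g=s["frame"].astype(int).min(2)
    hu=[]
    F=np.array([.5969,.0159]);a=np.radians(18.1);R=np.array([[np.cos(a),-np.sin(a)],[np.sin(a),np.cos(a)]])
    M=np.array([[62,0],[-50,48],[-50,-48]])/1000; Pw=M@R.T+F
    pr=proj(s,np.c_[Pw,[zu+.003]*3])
    for p in pr:
        u,v=np.round(p).astype(int);w=g[v-6:v+7,u-6:u+7];W=np.clip(np.median(w)-30-w,0,None).astype(float)
        vv,uu=np.mgrid[v-6:v+7,u-6:u+7];hu.append([(uu*W).sum()/W.sum(),(vv*W).sum()/W.sum()])
    Q=ray(s,hu,zu+.003)[:,:2]
    d=Q[0]-Q[1:].mean(0);c=Q[1:].mean(0)+d*50/112
    print("holes px",np.round(hu,1).tolist(),"pred",pr.round(1).tolist())
    print("err mm (hole-post)",((Q-Pw)*1e3).round(1).tolist(),"yaw",np.degrees(np.arctan2(d[1],d[0])).round(2),"c",c.round(4),"lens",np.linalg.norm(d).round(4),np.linalg.norm(Q[1]-Q[2]).round(4))
    v,u=np.mgrid[200-70:200+70,180:310];Z=s["range_z"][v,u].astype(float)
    P=np.stack([(u-s["cx"])/s["fx"]*Z,(v-s["cy"])/s["fy"]*Z,Z],-1).reshape(-1,3)@s["cam_to_world"][:3,:3].T+s["cam_to_world"][:3,3]
    P=P[(abs(P[:,2]-zu-.005)<.008)&(np.linalg.norm(P[:,:2]-F,axis=1)<.08)]
    k=np.linalg.lstsq(np.c_[P[:,:2]-F,np.ones(len(P))],P[:,2],rcond=None)[0];print("plane",len(P),k.round(4))
if __name__=="__main__":
    meas(dict(np.load(sys.argv[1])),float(sys.argv[2]))
E
python3 m.py side3.npz .099
```

```text
holes px [[221.6, 196.6], [265.5, 209.7], [262.9, 179.8]] pred [[225.2, 196.8], [264.9, 206.3], [262.5, 183.6]]
err mm (hole-post) [[10.6, 1.5], [-5.0, 12.7], [3.1, -16.9]] yaw 17.99 c [0.6011 0.0154] lens 0.1241 0.1267
plane 1257 [-0.003  -0.0026  0.1032]
```

```bash
sed -i 's/v-6:v+7,u-6:u+7/v-3:v+4,u-4:u+5/g; s/np.median(w)-30-w/np.percentile(w,75)-15-w/' m.py; python3 m.py side3.npz .099
```

```text
holes px [[225.9, 196.5], [265.6, 205.7], [263.2, 183.2]] pred [[225.2, 196.8], [264.9, 206.3], [262.5, 183.6]]
err mm (hole-post) [[-1.6, -1.8], [-1.4, -2.7], [-1.6, -2.5]] yaw 18.5 c [0.5954 0.0137] lens 0.1122 0.0957
plane 1257 [-0.003  -0.0026  0.1032]
```

send_rows(series=[[0,0,-0.4,1.5,2,-6,255],[0,0,0,0,0,-8,255],[0,0,0,0,0,-7,255],[0,0,0,0,0,-4,255],[0,0,0,0,0,-1,255],[0,0,0,0,0,0,255],[0,0,0,0,0,0,255]])

```text
time_s: 12.93
ee_pos: [0.5973, 0.0179, 0.0958]
tool_rot: [-0.483, 3.104, -0.0]
force: [0.1, 0.2, -2.2]
grip_width: 0.145
grasp_force: 59.0
```

```bash
python3 - <<'E'
from h import *
from m import meas
st=robot.read_state();print(st["ee_pos"],st["force"])
s=robot.camera("side")
meas(s,.073)
cv2.imwrite("pics/z6.png",crop(s,246,205,80,80,7))
E
```

```text
[0.59730398 0.01792116 0.09582541] [ 0.09198321  0.22309742 -2.22330407]
holes px [[225.9, 203.0], [264.9, 212.5], [262.7, 190.0]] pred [[225.9, 203.2], [265.0, 212.6], [262.6, 190.0]]
err mm (hole-post) [[0.1, -0.7], [0.2, -0.4], [-0.3, 0.1]] yaw 17.82 c [0.5969 0.0155] lens 0.112 0.0953
plane 1251 [-0.0035 -0.0034  0.0767]
```

View pics/z6.png

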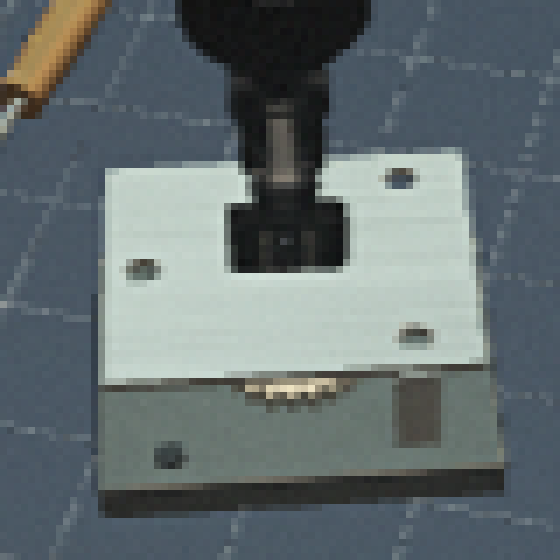

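The plate's holes at crop (142,268), (415,335) and (400,178) sit within 1 mm of the posts. The plate is level, with its underside at z ≈ 72 mm.

```bash
python3 -c "
from workcell import robot
print(abs(robot.read_state()['joint_velocities']).max());print(robot.sign_off())"
```

```text
0.0029174401319616906
the job is handed in; nothing more can be done
None
```

The job is handed in at about 13 s: the gear wheel is fully home on the shaft and released, and the cover is held still and level about 10 mm above the posts, with each hole within about 1 mm of its post's thread.

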